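# Roll settled pigment jars on a hand-cranked mill

### The arm

A 6-joint arm with a two-finger parallel gripper is mounted at the origin on the work surface. World frame = base frame: x ahead of the robot, y to its left, z up, the work surface at z = 0. Lengths are in m, angles in rad, forces in N, time in s.
With the tool pointing down it reaches from about 0.275 to 0.875 m from the base axis. Payload 12.5 kg.
Tool frame: the origin (TCP) lies on the centre line of the jaws, within the pads' length; the fingertips stand r.finger_overhang ahead of it and the grasp point (between the pads) lies 3 mm ahead of it (r.finger_overhang is the distance from the TCP to the fingertips, in m); z points along the fingers, y is the line along which they close (so a half turn about z gives the same grasp; the last joint's range is limited). The gripper opens to 85 mm and grips with 20 to 120 N. Pads are 22 mm wide; open, the fingers measure 114 mm over their backs; the gripper's body (76 mm by 85 mm) begins 54 mm behind the grasp point. The pads swing forward as they close: fully open they stand 13 mm farther back than shut.
Start: joints at [-1.228, 0.351, 1.652, -0, 1.139, -0.085], TCP at [0.228, -0.5, 0.253] pointing down, gripper open.
Joint ranges: [-2.75, 2.75], [-0.79, 2.1], [0.01, 2.65], [-1.57, 4.71], [0.07, 3.14], [-2.87, 2.87]. Speed limits (rad/s): [2.22, 2.22, 2.79, 3.14, 3.14, 3.14].

### API

Orientations are given as a unit quaternion [x, y, z, w].
In Python, from cell import r, optics gives the robot as it stands. The module is installed in compiled form; this text tells all that it offers. Calls block until the motion is done:
- r.move_to(position, orientation): joint-space move of the TCP to a pose.
- r.move_linear(position, rot=None, vel=0.15): straight line of the TCP; rot=None keeps the orientation; vel is the mean speed in m/s.
- r.set_joints(angles): joint-space move.
- r.set_gripper(opening, squeeze=None): opening from 0.0 (shut) to 1.0 (fully open); squeeze is the grip in N (None keeps the last); returns when the fingers have stopped.
- r.sleep(seconds).
- r.inverse_kinematics(position, orientation): joint angles nearest the present ones, or None.
- optics.get_image(name): name is "scene" or "side" or "wrist"; returns a dict with "pixels" (480x640x3 uint8, red, green, blue), "depth" (480x640 float32, m along the optical axis (not along the pixel's ray), 0 where there is no reading), "fx", "fy", "cx", "cy" (pixels), "D" ([k1, k2, p1, p2, k3] as OpenCV has them; the pictures are not rectified), "camera_from_world" (4x4, takes a point from world to camera coordinates); the wrist camera has in their place "mount" (4x4, takes a point from camera to tool coordinates, whose origin is the TCP and whose axes are the flange's). Camera axes: x right, y down, z forward; pixel columns grow to the right and rows downward; lengths in m; the calibration is good to about 2 mm. A picture is of the moment at which its call begins: read the wrist's pose just before it.
A pose or a line that the arm cannot do raises r.PlanningError and nothing moves.
- r.hand_in(): hands the job in; it is judged then, once.
Readings, each from a call of its own:
- r.current_t(): time.
- r.current_q(): joint angles.
- r.current_qvel(): joint speeds.
- r.current_effort(): joint torques, N m.
- r.current_tool_pos(): TCP position.
- r.current_ee_rot(): TCP orientation.
- r.current_contact_force(): force on the tool from outside, world axes, zero at the start.
- r.current_torque(): the same for the moment, N m.
- r.current_opening(): opening from 0.0 (shut) to 1.0 (fully open).
- r.current_finger_force(): force on a finger pad.
Only numpy, scipy, OpenCV 4.12 (cv2) and the standard library are available. Lean on these libraries where they do the work, as an engineer would, in place of code of your own. Each camera call takes 0.05 s, during which the arm holds its last target. There are 200 camera calls.

### The job

The pigment in the small glass jars has settled. Lay every jar that stands on the cork mat on its side on the rollers of the hand-cranked jar mill, and with all of them lying there turn the crank wheel one whole turn anticlockwise (seen from above), bringing its handle up to the index stud, passing the stud, and going all the way round to stop at the stud again. Then lay all the jars on their sides in the wooden rest, leaving the crank at the stud; the jars are thin glass, so grip them gently, with no more than about 10 N, and leave the things around the work where they are.

Things in the scene. Friction and masses are not known exactly. Their poses are not given: they have to be found in the camera images.
- mill: the jar mill, a grey machine fixed to the table. Origin: underside, below the middle of the roller bed; z up, y along the rollers towards the gearbox. Base 90 (x) by 338 (y) mm, 24 high; an end plate 90 wide, 12 thick, 85 high at y = +-163. At the +y end a gearbox 110 (x) by 130 mm, 75 high, centred at y = 237, with the crank wheel on top
- bed (a point): middle of the roller bed at the height (79 mm) of the axis of a jar lying on it; axes as the mill. Two rollers along y with rubber tyres of 9 mm radius, axes at x = +-15, 50 mm above the table, geared 3:1 to the crank. A jar lies in the groove between them, axis along y, in one of three bays centred at y = -104, 0, +104; see bays
- bays (a point): middle of the mill's base top, 24 mm up. Bays (mill and rest alike): 6 mm thick cross walls at y = +-52, as high as the axis of a lying jar, part the bays (98 mm long; end bays 101). Beside each bay four upright 8 mm guide pins at x = +-32, 36 mm either way along y from its centre, rising 12 mm above that axis; fingers go down between the pins
- stud (a point): top of the index stud, an upright steel pin 12 mm thick just outside the crank wheel's rim, at x = 0, y = 318 of the mill, 90 mm above the table, level with the wheel's top
- crank (a joint): angle of the crank wheel (rad), growing anticlockwise seen from above; 0 with the handle beside the stud on its first pass, 2 pi one whole turn later; starts 0.2 to 1.3 rad short of 0. Stays where left; needs about 2 N at the handle
- axle (a point): centre of the crank wheel's top, 90 mm above the table, at x = 0, y = 237 of the mill. The wheel is a flat aluminium disc of 65 mm radius. Its handle stands 50 mm from the axle: at crank angle q it is at x = -50 sin q, y = 237 + 50 cos q (mm) in the mill's frame
- grip (a point): point to grip on the black crank handle: on its axis, 122 mm above the table, 20 mm below its top. The handle is an upright cylinder 22 mm in diameter, 50 high, and spins freely on its own pin, so the hand need not turn with it (this frame spins with it)
- rest: the wooden rest, fixed to the table: a board 90 (x) by 338 (y) by 12 mm with end plates 12 thick, 70 high at y = +-163 and two dowels along y (8 mm radius, at x = +-15, axes 36 mm above the table). A jar lies in the groove between them, axis along y, in one of three bays centred at y = -104, 0, +104. Origin: centre of the underside
- rest_bed (a point): middle of the rest, at the height (64 mm above the table) of the axis of a jar that lies on the dowels; axes as the rest
- mat: fixed cork mat 320 (x) by 120 by 3 mm on which the jars stand at first, in up to three places 100 mm apart along its x. Origin: centre of the underside
- jar1: stout amber glass jar with white screw cap and paper label, a plain cylinder 48 mm in diameter, 85 high, about 130 to 250 g. Origin: centre of its underside; z along its axis towards the cap. May be absent
- mid1 (a point): the middle of jar1, on its axis, 42.5 mm from its underside
- jar2: stout amber glass jar with white screw cap and paper label, a plain cylinder 48 mm in diameter, 85 high, about 130 to 250 g. Origin: centre of its underside; z along its axis towards the cap. May be absent
- mid2 (a point): the middle of jar2, on its axis, 42.5 mm from its underside
- jar3: stout amber glass jar with white screw cap and paper label, a plain cylinder 48 mm in diameter, 85 high, about 130 to 250 g. Origin: centre of its underside; z along its axis towards the cap. May be absent
- mid3 (a point): the middle of jar3, on its axis, 42.5 mm from its underside
- solvent: clear bottle 66 mm in diameter, 120 high, a bystander; origin: centre of its underside
- cottonjar: open glass jar 90 mm in diameter, 100 high, a bystander; origin: centre of its underside
- brush: brush lying on the table, a bystander; origin under its middle
- panel: dark wooden panel 100 by 160 by 18 mm lying flat, a bystander; origin: centre of its underside

How it is judged:
By the outcome, as a careful person would: the job done as asked, in the order asked, and still so for the second after the job is handed in, with the robot touching nothing.
Of jar1, jar2, jar3 only 2 to 3 are there at a start; the rules pass over those that are not, and their reading is None.
At some moment in a run one of jar1, jar2, jar3 may be knocked a few centimetres aside while the robot is not near it.
It also fails if it takes over 210 s, if anything falls off the work surface, if the arm or the gripper's body presses on something with over 40 N, if the wrist force passes 120 N, or if a joint passes its speed limit or range.

## Working session

There is one attempt and no reset: what is moved stays moved. The work goes in short steps, each a Python script; the robot and the scene stay as the last script left them, time stands still between calls to the robot, and variables do not carry over. Pictures are saved under pics/ and viewed, at most 14 in all, crops included, and the job is handed in when it is done.

```bash
mkdir -p pics
cat > h.py <<'E'
import numpy as np, cv2
from cell import r, optics
from scipy.spatial.transform import Rotation as R
def snap(n,f):
    d=optics.get_image(n); cv2.imwrite(f'pics/{f}.png',d['pixels'][:,:,::-1]); np.savez(f'pics/{f}.npz',**d); return d
def cloud(d,T=None):
    """world points (480,640,3); T = world_from_camera"""
    if T is None: T=np.linalg.inv(d['camera_from_world'])
    K=np.array([[d['fx'],0,d['cx']],[0,d['fy'],d['cy']],[0,0,1.]])
    v,u=np.mgrid[:480,:640]
    p=cv2.undistortPoints(np.stack([u,v],-1).reshape(-1,1,2).astype(np.float64),K,np.array(d['D'],float)).reshape(480,640,2)
    z=d['depth'].astype(float)
    P=np.dstack([p*z[...,None],z]); P=P@T[:3,:3].T+T[:3,3]; P[z==0]=np.nan
    return P
E
python3 - <<'E'
from h import *
print(r.finger_overhang,r.current_ee_rot(),r.current_t())
for n in ['scene','side']:
    d=snap(n,n+'0'); print(n,d['fx'],d['D'],np.linalg.inv(d['camera_from_world']).round(3).tolist())
E
```

```text
0.022 [ 9.77206754e-01  2.12288967e-01 -7.65132813e-05 -5.89841483e-04] 0.0
scene 433.730599164796 [-0.0836224  0.         0.         0.         0.       ] [[-0.16, 0.75, -0.642, 1.201], [0.987, 0.119, -0.106, 0.09], [-0.003, -0.651, -0.759, 0.846], [0.0, 0.0, 0.0, 1.0]]
side 622.6236924978243 [-0.18104115  0.          0.          0.          0.        ] [[-0.718, -0.344, 0.605, -0.33], [-0.696, 0.378, -0.611, 0.873], [-0.019, -0.86, -0.511, 0.829], [0.0, 0.0, 0.0, 1.0]]
```

View pics/scene0.png

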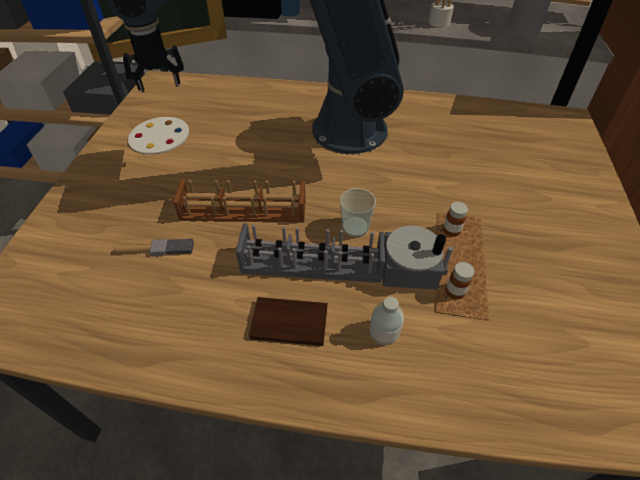

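View pics/side0.png

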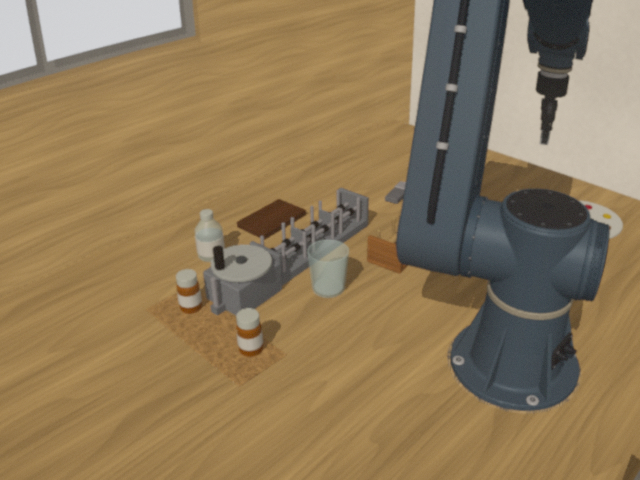

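Two jars: scene (457,218) and (460,280). The mill is at (320,255) with its gearbox on the right and the handle at (440,244), the rest at (240,203), and the cotton jar at (357,212). Next I'll make a metric top-down map from both depth images.

```bash
cat > topdown.py <<'E'
from h import *
def topdown(Ps,cs,x0,x1,y0,y1,res=0.002):
    """rows: x grows upward; columns: y decreasing rightwards. Highest point wins."""
    H=int((x1-x0)/res);W=int((y1-y0)/res); im=np.zeros((H,W,3),np.uint8); 
    P=np.concatenate([p.reshape(-1,3) for p in Ps]); C=np.concatenate([c.reshape(-1,3) for c in cs])
    m=np.isfinite(P).all(1)&(P[:,0]>x0)&(P[:,0]<x1)&(P[:,1]>y0)&(P[:,1]<y1)&(P[:,2]<.3)
    P=P[m];C=C[m];o=np.argsort(P[:,2]);P=P[o];C=C[o]
    im[((x1-P[:,0])/res).astype(int).clip(0,H-1),((y1-P[:,1])/res).astype(int).clip(0,W-1)]=C
    return im
E
python3 - <<'E'
from topdown import *
Ps=[];cs=[]
for n in ['scene0','side0']:
    d=dict(np.load(f'pics/{n}.npz')); P=cloud(d); 
    Ps.append(P);cs.append(d['pixels'])
    t=P[(abs(P[...,2])<.02)&(P[...,0]>.2)&(P[...,0]<.8)]; print(n,'table z',np.median(t[:,2]))
P,side=Ps
for u,v in [(457,207),(462,268),(440,240),(415,243),(240,235),(382,240),(178,188),(304,190),(357,212),(388,305),(436,212),(484,215),(488,318),(436,312)]: print((u,v),P[v,u].round(3))
for u,v in [(187,277),(248,316),(219,250),(243,263)]: print('side',(u,v),side[v,u].round(3))
im=topdown(Ps,cs,.3,.9,-.4,.4); cv2.imwrite('pics/top0.png',cv2.resize(im[:,:,::-1],None,fx=2,fy=2,interpolation=0))
E
```

```text
scene0 table z 0.0005549812283797695
side0 table z -0.00010370252805569358
(457, 207) [0.4   0.309 0.087]
(462, 268) [0.591 0.31  0.087]
(440, 240) [0.566 0.251 0.142]
(415, 243) [0.542 0.205 0.095]
(240, 235) [ 0.572 -0.198  0.085]
(382, 240) [0.537 0.13  0.086]
(178, 188) [ 0.425 -0.414  0.07 ]
(304, 190) [ 0.37  -0.084  0.059]
(357, 212) [0.468 0.065 0.098]
(388, 305) [0.732 0.151 0.12 ]
(436, 212) [0.343 0.274 0.006]
(484, 215) [ 0.326  0.407 -0.001]
(488, 318) [0.658 0.386 0.004]
(436, 312) [0.658 0.27  0.001]
side (187, 277) [0.585 0.317 0.087]
side (248, 316) [0.399 0.312 0.085]
side (219, 250) [0.548 0.255 0.14 ]
side (243, 263) [0.534 0.208 0.091]
```

View pics/top0.png

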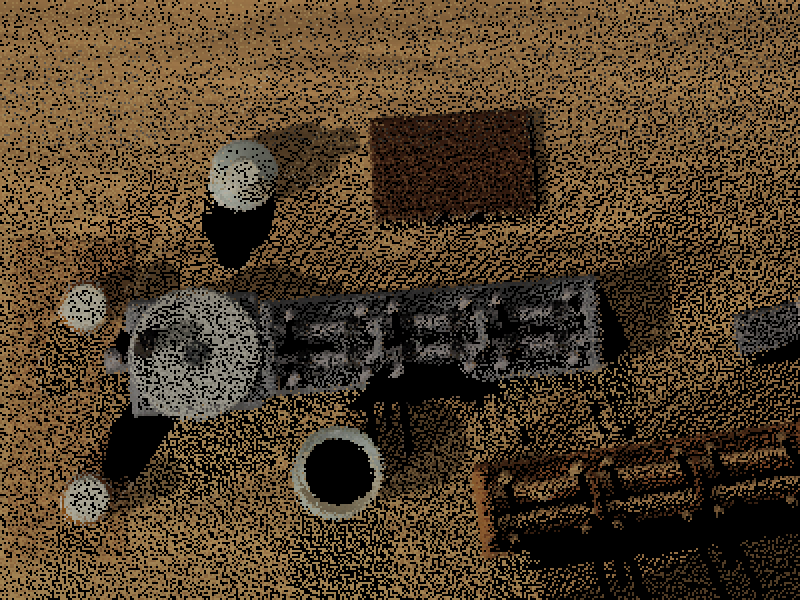

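The map (1 mm/px, x=0.9-row/1000, y=0.4-col/1000) shows the jars near (0.594,0.316) and (0.402,0.312), the mill along world +y with a small yaw, the rest at the lower right, and the handle near (0.557,0.252). Next come wrist views from above.

```bash
cat >> h.py <<'E'
def down(yaw): return (R.from_euler('z',yaw)*R.from_quat([1,0,0,0])).as_quat()  # tool x along yaw, y=-perp
def wrist(f):
    p,q=np.array(r.current_tool_pos()),R.from_quat(r.current_ee_rot()); d=snap('wrist',f)
    T=np.eye(4);T[:3,:3]=q.as_matrix();T[:3,3]=p; T=T@d['mount']; np.savez(f'pics/{f}.npz',T=T,**d); return d,T
E
python3 - <<'E'
from topdown import *
d=optics.get_image('wrist');print(np.array(d['mount']).round(3).tolist(),d['fx'],d['D'],r.current_finger_force(),r.current_opening())
Ps=[];cs=[]
for i,(x,y,z) in enumerate([(.38,-.25,.36),(.55,-.1,.36),(.53,.05,.36),(.52,.2,.40),(.45,.27,.40)]):
    for yaw in (0,np.pi/2,-np.pi/2,np.pi):
        try: r.move_to([x,y,z],down(yaw)); break
        except r.PlanningError as e: print(i,yaw,e)
    print(i,yaw,r.current_t(),np.round(r.current_q(),2))
    d,T=wrist(f'w{i}'); Ps.append(cloud(d,T)); cs.append(d['pixels'])
im=topdown(Ps,cs,.25,.75,-.42,.38,.001); cv2.imwrite('pics/top1.png',im[:,:,::-1])
E
```

```text
[[-0.001, -0.958, -0.285, 0.071], [1.0, -0.001, 0.0, 0.001], [-0.0, -0.285, 0.958, -0.119], [0.0, 0.0, 0.0, 1.0]] 377.7745284633459 [-0.05453782  0.          0.          0.          0.        ] 0.0 0.995732870502912
0 0 1.3417 [-0.69  0.08  1.73 -0.    1.33  0.89]
1 0 2.3 [-0.27  0.28  1.48 -0.    1.38  1.31]
2 0 3.0083 [ 0.01  0.23  1.55 -0.    1.36  1.58]
3 0 3.725 [ 0.28  0.26  1.42 -0.    1.46  1.85]
4 0 4.2583 [ 0.45  0.19  1.5  -0.    1.45  2.02]
```

View pics/top1.png

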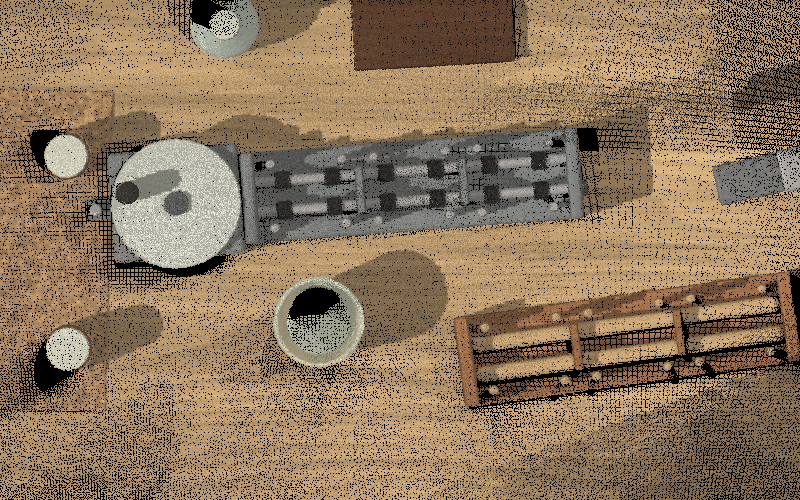

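The map (1 mm/px, x=0.75-row/1000, y=0.38-col/1000) shows the jar tops at px (66,156) and (68,349), the handle at (127,193), the stud at (96,210), and the pins of both racks. I'll fit the poses numerically.

```bash
cat > fit.py <<'E'
from h import *
from scipy.optimize import least_squares
from scipy.spatial import cKDTree
Ps=[]
for i in range(5):
    d=dict(np.load(f'pics/w{i}.npz')); P=cloud(d,d['T']); Ps.append(P.reshape(-1,3))
A=np.concatenate(Ps); A=A[np.isfinite(A).all(1)]
pins=np.array([[sx*.032,b+sy*.036] for b in (-.104,0,.104) for sx in (-1,1) for sy in (-1,1)])
def pinfit(zt,x0,y0,yaw0,hx=.055):
    p=np.array([x0,y0,yaw0])
    for tol in (.015,.009,.007):
        c,s=np.cos(p[2]),np.sin(p[2]); M=np.array([[c,-s],[s,c]]); W=pins@M.T+p[:2]
        Q=A[(A[:,2]>zt-.006)&(A[:,2]<zt+.006)]
        C=[];ok=[]
        for w in W:
            q=Q[np.hypot(*(Q[:,:2]-w).T)<tol]
            ok.append(len(q)>8); C.append((q[:,:2].min(0)+q[:,:2].max(0))/2 if len(q)>8 else w)
        C=np.array(C);ok=np.array(ok)
        f=lambda p:(pins[ok]@np.array([[np.cos(p[2]),-np.sin(p[2])],[np.sin(p[2]),np.cos(p[2])]]).T+p[:2]-C[ok]).ravel()
        p=least_squares(f,p,loss='soft_l1',f_scale=.001).x
    print('pins',ok.sum(),'res mm',np.abs(f(p)*1000).round(1).max()); return p
def circ(zlo,zhi,x,y,rad,grow=.01):
    c=np.array([x,y])
    for _ in range(5):
        q=A[(A[:,2]>zlo)&(A[:,2]<zhi)&(np.hypot(*(A[:,:2]-c).T)<rad+grow)]
        f=lambda c:np.maximum(np.hypot(*(q[:,:2]-c).T)-rad,0)+0
        h=cv2.convexHull((q[:,:2]*1e3).astype(np.float32))[:,0]/1e3
        c=least_squares(lambda c:np.hypot(*(h-c).T)-rad,c,loss='soft_l1',f_scale=.001).x
    return c,np.median(q[:,2]),len(q)
E
python3 - <<'E'
from fit import *
m=pinfit(.091,.565,-.033,.065) ; print('mill',m)
s=pinfit(.076,.412,-.247,.13); print('rest',s)
ax=circ(.085,.095,.547,.205,.065); print('axle',ax)
hd=circ(.136,.150,.557,.253,.011,.006); print('handle',hd)
st=circ(.084,.094,.54,.284,.006,.003); print('stud',st)
for n,x,y in (('A',.594,.314),('B',.401,.312)): print(n,circ(.08,.095,x,y,.024))
ey=np.array([-np.sin(m[2]),np.cos(m[2])]); print('axle pred',m[:2]+.237*ey,'stud pred',m[:2]+.318*ey)
for nm,p,b in (('mill',m,np.array([0,.163])),('rest',s,np.array([0,.163]))):
    for sg in(1,-1):
        e=np.array([-np.sin(p[2]),np.cos(p[2])]); c=p[:2]+sg*.163*e
        q=A[np.hypot(*(A[:,:2]-c).T)<.004]; print(nm,'plate z',np.median(q[:,2]))
for nm,p in (('mill',m),('rest',s)):
    e=np.array([-np.sin(p[2]),np.cos(p[2])]);x=np.array([e[1],-e[0]])
    for sg in(1,-1):
        c=p[:2]+sg*.015*x+.0*e; q=A[np.hypot(*(A[:,:2]-c).T)<.002]; print(nm,'roller top z',np.median(q[:,2]) if len(q) else None)
E
```

```text
pins 12 res mm 0.5
mill [ 0.56443963 -0.03167699  0.07710252]
pins 12 res mm 0.5
rest [ 0.41074667 -0.24778783  0.13916292]
axle (array([0.5463559, 0.2036656]), np.float64(0.08869405619290341), 41254)
handle (array([0.55710968, 0.25289739]), np.float64(0.14035004884764218), 1255)
stud (array([0.53995075, 0.28469285]), np.float64(0.08858819293912373), 232)
A (array([0.59501167, 0.31489025]), np.float64(0.08662201148503398), 4046)
B (array([0.39833435, 0.3125051 ]), np.float64(0.08660030019465237), 2934)
axle pred [0.54618443 0.2046189 ] stud pred [0.53994531 0.28537826]
mill plate z 0.08361534314756092
mill plate z 0.08370506377867593
rest plate z 0.06862801331522128
rest plate z 0.06889585760462255
mill roller top z 0.05346008047612372
mill roller top z 0.05329353097853323
rest roller top z 0.042078537088139134
rest roller top z 0.012119938407791075
```

Pins agree within 0.5 mm, and the wrist depth reads 1.4 mm low compared with the text heights, which is consistent throughout. Next: which tilted pick and place poses are reachable.

```bash
cat >> h.py <<'E'
MILL=np.array([.56444,-.03168,.0771]); REST=np.array([.41075,-.24779,.13916])
def loc(p,x,y):
    c,s=np.cos(p[2]),np.sin(p[2]); return np.array([p[0]+c*x-s*y,p[1]+s*x+c*y])
def frame(x,z): return R.from_matrix(np.column_stack([x,np.cross(z,x),z]))
def pick_rot(az,el,s=1):
    f=np.array([np.cos(az),np.sin(az),0]);u=np.array([0,0,1.])
    return frame(s*(np.sin(el)*f+np.cos(el)*u),np.cos(el)*f-np.sin(el)*u)
def place_rot(c,el,s=1):   # c: unit horizontal cap direction
    d=np.array([0,0,-1.]); return frame(s*(np.cos(el)*c+np.sin(el)*d),-np.sin(el)*c+np.cos(el)*d)
def tcp(g,rot,off=.003): return np.asarray(g)-off*rot.as_matrix()[:,2]
E
python3 - <<'E'
from h import *
J={'A':(.595,.315),'B':(.398,.3125)}
def ik(g,rot): return r.inverse_kinematics(tcp(g,rot),rot.as_quat())
for n,(x,y) in J.items():
    for el in (15,25,35):
        for az in range(-150,181,15):
            rot=pick_rot(np.radians(az),np.radians(el)); q=ik([x,y,.046],rot); q2=ik([x,y,.16],rot)
            if q is not None and q2 is not None: print(n,el,az,np.round(q,2))
ey=np.array([-np.sin(MILL[2]),np.cos(MILL[2]),0])
for b in (-.104,0,.104):
    for sg in (1,-1):
        for el in (15,25,35):
            rot=place_rot(sg*ey,np.radians(el)); q=ik([*loc(MILL,0,b),.08],rot); print(b,sg,el,None if q is None else np.round(q,2), ik([*loc(MILL,0,b),.2],rot) is not None)
E
```

```text
A 15 -150 [ 0.45  1.63  0.12 -0.17  2.69 -1.75]
A 15 -135 [ 0.51  1.58  0.24 -0.5   2.57 -2.07]
A 15 -120 [ 0.58  1.49  0.44 -0.68  2.37 -2.23]
A 15 -105 [ 0.64  1.39  0.65 -0.81  2.16 -2.3 ]
A 15 -90 [ 0.69  1.3   0.86 -0.93  1.95 -2.33]
A 15 -75 [ 0.73  1.22  1.07 -1.06  1.73 -2.32]
A 15 -60 [ 0.76  1.14  1.27 -1.22  1.53 -2.28]
A 15 -45 [ 0.77  1.07  1.47 -1.43  1.35 -2.19]
A 15 -30 [ 0.76  1.01  1.64  4.58  1.21 -2.07]
A 15 -15 [ 0.71  0.97  1.8   4.23  1.12 -1.91]
A 15 0 [ 0.62  0.95  1.92  3.83  1.09 -1.75]
A 15 15 [ 0.5   0.94  2.    3.4   1.11 -1.62]
A 15 30 [ 0.36  0.94  2.02  2.97  1.13 -1.54]
A 15 45 [ 0.23  0.94  1.98  2.54  1.13 -1.44]
A 15 60 [ 0.13  0.95  1.89  2.14  1.14 -1.31]
A 15 75 [ 0.07  0.98  1.76  1.78  1.2  -1.17]
A 15 90 [ 0.05  1.03  1.6   1.48  1.32 -1.04]
A 15 105 [ 0.06  1.09  1.41  1.25  1.48 -0.94]
A 15 120 [ 0.09  1.16  1.22  1.07  1.67 -0.89]
A 15 135 [ 0.13  1.24  1.01  0.93  1.87 -0.87]
A 15 150 [ 0.18  1.33  0.8   0.8   2.08 -0.89]
A 15 165 [ 0.24  1.42  0.59  0.67  2.29 -0.95]
A 15 180 [ 0.31  1.51  0.38  0.5   2.48 -1.08]
A 25 -150 [ 0.44  1.47 
[... 5624 characters left out ...]
12  2.37] True
-0.104 -1 35 [-0.51  0.78  1.52  0.52  1.26  2.28] True
0 1 15 [-0.03  0.61  1.75 -0.37  0.79  0.16] True
0 1 25 [ 0.05  0.64  1.75 -0.61  0.84  0.4 ] True
0 1 35 [ 0.11  0.68  1.75 -0.8   0.92  0.6 ] True
0 -1 15 [-0.25  0.63  1.7   0.32  0.91  2.61] True
0 -1 25 [-0.31  0.67  1.68  0.48  1.02  2.45] True
0 -1 35 [-0.37  0.72  1.65  0.61  1.14  2.33] True
0.104 1 15 [ 0.16  0.62  1.73 -0.35  0.84  0.32] True
0.104 1 25 [ 0.23  0.66  1.71 -0.55  0.92  0.52] True
0.104 1 35 [ 0.29  0.7   1.69 -0.71  1.03  0.68] True
0.104 -1 15 [-0.07  0.61  1.75  0.35  0.85  2.76] True
0.104 -1 25 [-0.14  0.64  1.74  0.54  0.93  2.56] True
0.104 -1 35 [-0.2   0.69  1.73  0.69  1.04  2.41] True
```

Approaching both jars heading −y (az −90°, el 25°) is reachable and clears the gearbox and stud. I'll pick the jar by the gearbox first.

```bash
cat >> h.py <<'E'
EL=np.radians(25)
def grip(start=.60,target=7.,lim=9.):
    o=start; r.set_gripper(o,20); f=r.current_finger_force(); n=0
    while f<target and o>.15:
        o-=.01 if f<.3 else .003; r.set_gripper(o); f=r.current_finger_force(); n+=1
    print('grip cmd %.3f act %.4f force %.2f n %d t %.1f'%(o,r.current_opening(),f,n,r.current_t())); return o,f
def lin(g,rot,vel): r.move_linear(list(tcp(g,rot)),list(rot.as_quat()),vel=vel)
def at(rot): return np.array(r.current_tool_pos())+.003*R.from_quat(r.current_ee_rot()).as_matrix()[:,2]
def st(s): print(s,'t%.1f'%r.current_t(),'ff %.2f'%r.current_finger_force(),'F',np.round(r.current_contact_force(),1),'p',np.round(r.current_tool_pos(),4),'o %.3f'%r.current_opening())
EY=np.array([-np.sin(MILL[2]),np.cos(MILL[2]),0])
E
python3 - <<'E'
from h import *
x,y=.595,.315; rot=pick_rot(np.radians(-90),EL); g=np.array([x,y,.0455]); a=rot.as_matrix()[:,2]
r.set_gripper(.75,20)
pre=g-.10*a+[0,0,.08]
r.move_to(list(tcp(pre,rot)),list(rot.as_quat())); st('pre'); print(np.round(r.current_q(),2))
lin(g-.10*a,rot,.2); lin(g,rot,.12); st('at')
d=snap('side','pick1')
grip(); st('gripped')
E
```

```text
pre t8.4 ff 0.00 F [0.4 0.8 0.8] p [0.5951 0.4083 0.1693] o 0.747
[ 0.76  1.2   0.65 -0.85  2.07 -2.49]
at t9.9 ff 0.00 F [ 0.8 -0.2 -0.3] p [0.5952 0.3185 0.0475] o 0.750
grip cmd 0.555 act 0.5541 force 11.69 n 8 t 12.0
gripped t12.0 ff 11.69 F [-1.3  1.1  2.1] p [0.595  0.3178 0.0468] o 0.554
```

View pics/pick1.png

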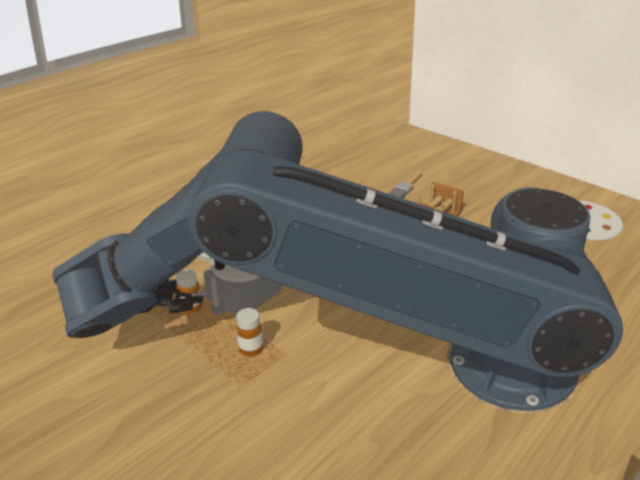

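The jar sits between the fingers at about (187,290) and the second jar is untouched at (248,332). The force overshot slightly to 11.7 N, so I'll ease it at once and use finer steps from here on.

```bash
sed -i 's/o-=.01 if f<.3 else .003/o-=.005 if o>.572 else .001/; s/target=7./target=5.5/' h.py
python3 - <<'E'
from h import *
for o in (.557,.5585): 
    r.set_gripper(o); st('o%.4f'%o)
    if r.current_finger_force()<8: break
E
```

```text
o0.5570 t12.2 ff 11.69 F [-2.1  1.6  2.8] p [0.595  0.3178 0.0468] o 0.557
o0.5585 t12.4 ff 7.95 F [-2.7  1.8  2.9] p [0.595  0.3177 0.0469] o 0.562
```

Run:
```python
from h import *
r.sleep(.1); st('settled')
rot=pick_rot(np.radians(-90),EL); g=np.array([.595,.315,.0455])
lin(g+[0,0,.03],rot,.1); st('lift3'); r.sleep(.1); st('hold')
```

```text
settled t12.5 ff 7.96 F [-2.2  0.5  3.8] p [0.595  0.3178 0.0468] o 0.561
lift3 t13.0 ff 7.76 F [ 0.2 -0.6 -2.2] p [0.5952 0.3178 0.0775] o 0.559
hold t13.1 ff 7.76 F [-0.   0.3 -1.5] p [0.5949 0.3176 0.0764] o 0.558
```

```bash
cat >> h.py <<'E'
def lay(bay,g0,zdrop=.0800):
    """from standing-grip pose at g0 carry over and lay in mill bay (cap towards +y)"""
    p=pick_rot(np.radians(-90),EL); rot=place_rot(EY,EL); b=loc(MILL,0,bay)
    lin([g0[0],g0[1],.30],p,.2); st('up')
    mid=[.52,.20,.33]
    try:
        lin([*b,.26],rot,.2)
    except r.PlanningError as e:
        print('lin failed',e); r.move_to(list(tcp([*b,.26],rot)),list(rot.as_quat()))
    st('over'); lin([*b,.115],rot,.2); lin([*b,zdrop],rot,.05); st('down')
E
python3 - <<'E'
from h import *
lay(-.104,(.595,.315)); snap('scene','lay1'); d=snap('side','lay1s')
E
```

```text
up t14.4 ff 7.76 F [ 0.2 -0.1 -1.5] p [0.5948 0.3176 0.2997] o 0.558
over t17.6 ff 7.71 F [ 0.5 -0.1 -2. ] p [ 0.5725 -0.1339  0.2627] o 0.556
down t19.3 ff 7.62 F [-0.3 -0.4 -1.2] p [ 0.5725 -0.1341  0.0828] o 0.555
```

```bash
python3 -c "
import cv2;i=cv2.imread('pics/lay1.png')[130:330,180:480];cv2.imwrite('pics/lay1c.png',cv2.resize(i,None,fx=2.6,fy=2.6))"
```

```text
(no output)
```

View pics/lay1c.png

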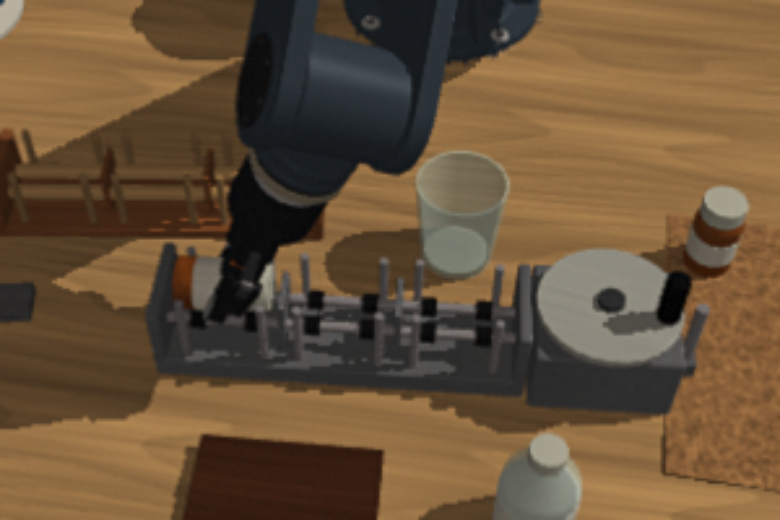

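The jar lies in the left bay (crop (225,285)) and the other jar still stands at crop (715,230). I'll lower, release, then re-measure jar B.

```bash
cat >> h.py <<'E'
def release(bay,opening=.68):
    rot=place_rot(EY,EL); b=loc(MILL,0,bay)
    for z in (.0793,.0787,.0782):
        lin([*b,z],rot,.03); st('low')
        if r.current_contact_force()[2]>1.5: break
    r.set_gripper(opening); st('open'); p=np.array(r.current_tool_pos()); lin([*b,.2],rot,.2); st('away')
E
python3 - <<'E'
from h import *
release(-.104)
r.move_to([.45,.27,.40],down(0)); d,T=wrist('w5')
import fit; P=cloud(d,T).reshape(-1,3); fit.A=P[np.isfinite(P).all(1)]
print('B',fit.circ(.08,.095,.398,.3125,.024,.012))
q=fit.A[(fit.A[:,2]>.075)&(fit.A[:,2]<.095)&(fit.A[:,1]>.295)]; print(q.min(0),q.max(0)); st('t')
E
```

```text
low t19.7 ff 7.62 F [-0.5  0.6 -1.2] p [ 0.5724 -0.1341  0.0821] o 0.554
low t19.9 ff 7.74 F [-0.3 -0.3  0. ] p [ 0.5725 -0.1341  0.0816] o 0.565
low t20.2 ff 8.01 F [-0.3  0.6  5. ] p [ 0.5727 -0.1342  0.0814] o 0.556
open t20.4 ff 0.00 F [-0.6  1.3  0.5] p [ 0.5722 -0.1341  0.0807] o 0.684
away t21.2 ff 0.00 F [0.2 0.1 0.1] p [ 0.5718 -0.134   0.2016] o 0.676
B (array([0.39899267, 0.30994842]), np.float64(0.08663051880156103), 960)
[0.37959201 0.29510197 0.07536333] [0.42185582 0.33238959 0.08908147]
t t22.9 ff 0.00 F [-0.  -0.3  0.2] p [0.4503 0.2695 0.3993] o 0.681
```

Run:
```python
from h import *
x,y=.3997,.311; rot=pick_rot(np.radians(-90),EL); g=np.array([x,y,.0455]); a=rot.as_matrix()[:,2]
r.set_gripper(.75,20)
pre=g-.10*a+[0,0,.12]
r.move_to(list(tcp(pre,rot)),list(rot.as_quat())); st('pre')
lin(g-.10*a,rot,.2); lin(g,rot,.12); st('at')
r.set_gripper(.6); o,f=grip(.585); r.sleep(.1); st('gripped')
if f>8.5: r.set_gripper(o+.002); r.sleep(.1); st('eased')
lin(g+[0,0,.03],rot,.1); r.sleep(.1); st('lift3')
```

```text
pre t26.7 ff 0.00 F [-0.8  0.3  0.2] p [0.3998 0.4043 0.2092] o 0.750
at t28.4 ff 0.00 F [-0.3 -0.4  0.1] p [0.3999 0.3144 0.0472] o 0.753
grip cmd 0.558 act 0.5630 force 6.35 n 15 t 32.2
gripped t32.3 ff 6.35 F [2.6 1.  2. ] p [0.3997 0.3138 0.0468] o 0.563
lift3 t32.8 ff 6.40 F [-0.1 -0.1 -1.8] p [0.3995 0.3136 0.0764] o 0.561
```

Run:
```python
from h import *
lay(0,(.3997,.311)); release(0)
from topdown import *
Ps=[];cs=[]
for i,(x,y) in enumerate([(.50,.13),(.50,-.07)]):
    r.move_to([x,y,.38],down(0)); d,T=wrist(f'v{i}'); Ps.append(cloud(d,T)); cs.append(d['pixels'])
np.save('pics/A2.npy',np.concatenate([p.reshape(-1,3) for p in Ps]))
im=topdown(Ps,cs,.42,.68,-.25,.33,.001); cv2.imwrite('pics/top2.png',im[:,:,::-1])
```

```text
up t34.1 ff 6.40 F [ 0.4  0.3 -0. ] p [0.3995 0.3135 0.3001] o 0.559
over t37.3 ff 6.44 F [ 0.1  0.7 -2.2] p [ 0.5643 -0.0302  0.2627] o 0.558
down t39.0 ff 6.45 F [-0.9 -0.3 -1.4] p [ 0.5645 -0.0304  0.0829] o 0.559
low t39.3 ff 6.45 F [ 0.3  0.6 -0.8] p [ 0.5644 -0.0304  0.0822] o 0.555
low t39.5 ff 6.45 F [ 0.3  0.4 -1.7] p [ 0.5644 -0.0304  0.0814] o 0.560
low t39.8 ff 6.45 F [-0.6  0.5 -1.3] p [ 0.5643 -0.0304  0.0809] o 0.559
open t40.1 ff 0.00 F [ 0.2  0.8 -0.6] p [ 0.5645 -0.0304  0.0811] o 0.681
away t40.8 ff 0.00 F [-0.8 -0.6 -0.8] p [ 0.5638 -0.0304  0.2017] o 0.679
```

View pics/top2.png

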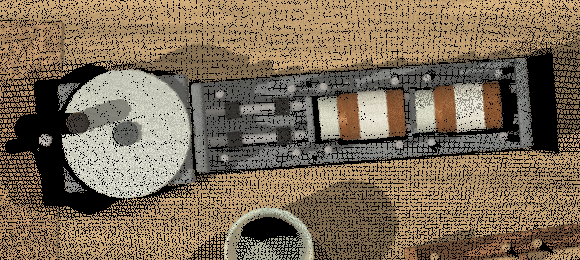

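Both jars lie in their bays (map (360,115) and (460,108)), and the handle is at (77,122). Now the crank.

```bash
cat > crank.py <<'E'
from h import *
import fit
AX=np.array([.5463,.2041])
def pos(q): return AX+.05*np.array([np.cos(MILL[2])*-np.sin(q)-np.sin(MILL[2])*np.cos(q),np.sin(MILL[2])*-np.sin(q)+np.cos(MILL[2])*np.cos(q)])
def ang(p): d=np.asarray(p)-AX; return np.arctan2(d[1],d[0])-np.pi/2-MILL[2]
E
python3 - <<'E'
from crank import *
P=np.load('pics/A2.npy'); fit.A=P[np.isfinite(P).all(1)]
h,z,n=fit.circ(.134,.150,.5571,.2529,.011,.006); print('handle',h,z,n,'q',ang(h),np.hypot(*(h-AX)))
rot=R.from_quat(down(0)); ok=[r.inverse_kinematics([*pos(q),.125],down(0)) is not None for q in np.arange(-.3,6.3,.3)]; print(all(ok))
q0=ang([.5571,.2529]) if n<300 else ang(h)
c=pos(q0); print(q0,c)
r.set_gripper(.6,20); r.move_to([*c,.22],down(0)); r.move_linear([*c,.125],vel=.15); st('at')
r.set_gripper(.15,20); st('grip'); 
np.save('pics/q0.npy',q0)
E
```

```text
handle [0.55672386 0.25236894] 0.14022784993800347 541 q -0.28978772687656235 0.04938164877658275
True
-0.28978772687656235 [0.55685439 0.25297335]
at t45.5 ff 0.00 F [-0.1 -0.2 -0.1] p [0.5575 0.253  0.126 ] o 0.597
grip t45.8 ff 21.25 F [1.4 6.6 2.3] p [0.5578 0.2542 0.1264] o 0.254
```

```bash
sed -i 's/AX=np.array.*/AX=np.array([.5462,.2050])/' crank.py
python3 - <<'E'
from crank import *
import math
q0=float(np.load('pics/q0.npy')); qs=np.linspace(q0,0.0,3)[1:].tolist()+np.linspace(0,2*math.pi,31)[1:].tolist()
log=[]
for i,q in enumerate(qs):
    r.move_linear([*pos(q),.125],vel=.06)
    F=np.array(r.current_contact_force()); p=np.array(r.current_tool_pos()); log.append([q,*F[:2],*(p[:2]-pos(q))*1e3,ang(p[:2])])
    if np.linalg.norm(F)>35: print('stop',q,F); break
L=np.array(log); print(L[::2].round(2)); st('end')
E
```

```text
[[-0.14 -2.36  3.11  0.32  0.61 -0.15]
 [ 0.21 -2.95  2.28  0.11  0.47  0.2 ]
 [ 0.63 -2.92  0.93  0.05  0.22  0.62]
 [ 1.05 -3.37 -1.08  0.17 -0.08  1.05]
 [ 1.47 -1.69 -3.26  0.48 -0.27  1.47]
 [ 1.88  1.4  -3.22  0.85 -0.3  -4.39]
 [ 2.3   2.07 -1.13  1.27 -0.15 -3.96]
 [ 2.72  3.46  1.04  1.45  0.24 -3.53]
 [ 3.14  1.13  3.61  1.25  0.64 -3.12]
 [ 3.56  0.08  4.37  0.86  0.79 -2.7 ]
 [ 3.98 -0.49  4.01  0.64  0.74 -2.28]
 [ 4.4  -1.02  2.69  0.5   0.67 -1.87]
 [ 4.82 -0.84  2.44  0.49  0.61 -1.46]
 [ 5.24 -1.36  2.9   0.43  0.7  -1.04]
 [ 5.65 -1.08  3.19  0.2   0.77 -0.62]
 [ 6.07 -2.07  2.74  0.05  0.69 -0.21]]
end t56.1 ff 21.82 F [-3.1  0.8  9.9] p [0.5423 0.2554 0.1263] o 0.255
```

Run:
```python
from crank import *
r.set_gripper(.6); st('rel'); r.move_linear([*pos(0),.24],vel=.2)
from topdown import *
r.move_to([.47,.17,.38],down(0)); d,T=wrist('x0'); P=cloud(d,T)
r.move_to([.50,-.07,.38],down(0)); d2,T2=wrist('x1'); P2=cloud(d2,T2)
A=P.reshape(-1,3); fit.A=A[np.isfinite(A).all(1)]
for nm,a in (('axle',(.085,.095,*AX,.065)),('handle',(.134,.150,*pos(0),.011,.006)),('stud',(.084,.094,.54,.285,.006,.003))): print(nm,fit.circ(*a))
np.save('pics/A3.npy',np.concatenate([P.reshape(-1,3),P2.reshape(-1,3)]))
im=topdown([P,P2],[d['pixels'],d2['pixels']],.42,.68,-.25,.33,.001); cv2.imwrite('pics/top3.png',im[:,:,::-1])
# jar extents in mill frame
B=np.concatenate([P.reshape(-1,3),P2.reshape(-1,3)]);B=B[np.isfinite(B).all(1)]
c,s=np.cos(MILL[2]),np.sin(MILL[2]); m=(B[:,:2]-MILL[:2])@np.array([[c,-s],[s,c]])
for b in (-.104,0):
    k=(B[:,2]>.093)&(B[:,2]<.11)&(abs(m[:,0])<.025)&(abs(m[:,1]-b)<.055); print(b,np.percentile(m[k],[1,99],axis=0).round(4).tolist(),B[k,2].max())
st('t')
```

```text
rel t56.5 ff 0.00 F [ 0.2  0.3 -0.7] p [0.5422 0.2548 0.1248] o 0.599
axle (array([0.54645669, 0.20372438]), np.float64(0.08869737231975783), 11784)
handle (array([0.54160284, 0.25423075]), np.float64(0.14038362172933772), 472)
stud (array([0.53997226, 0.28509236]), np.float64(0.08846882470196571), 105)
-0.104 [[-0.0185, -0.1383], [0.0183, -0.0552]] 0.10501880972317479
0 [[-0.0184, -0.0429], [0.0181, 0.0409]] 0.10538023796680546
t t59.0 ff 0.00 F [ 0.  -0.3  0.7] p [ 0.5002 -0.0688  0.3797] o 0.602
```

View pics/top3.png

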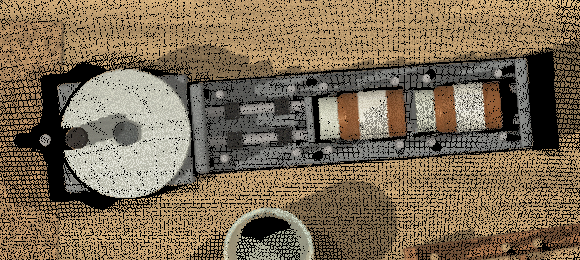

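The crank is at the stud (handle (77,138), q≈0.02 rad) and both jars are still on the rollers; the right-hand one has shifted 7 mm along its bay. Now the transfer to the rest.

```bash
cat > xfer.py <<'E'
from h import *
def xfer(my,bay,dx=0.):
    a=loc(MILL,dx,my); b=loc(REST,0,bay)
    ya,yb=[p[2]+np.pi/2 for p in (MILL,REST)]
    if r.inverse_kinematics([*a,.2],down(ya)) is None or r.inverse_kinematics([*b,.2],down(yb)) is None: ya-=np.pi; yb-=np.pi
    r.set_gripper(.70,20); r.move_to([*a,.22],down(ya)); r.move_linear([*a,.115],vel=.2); r.move_linear([*a,.082],vel=.06); st('at')
    o,f=grip(.60); r.sleep(.1); st('gripped')
    if f>8.5: r.set_gripper(o+.002); r.sleep(.1); st('eased')
    r.move_linear([*a,.11],vel=.06); st('lift'); r.move_linear([*a,.22],vel=.2)
    r.move_linear([*b,.22],list(down(yb)),vel=.2); r.move_linear([*b,.10],vel=.2); r.move_linear([*b,.0685],vel=.05); st('down')
    for z in (.0675,.067,.0665,.066):
        if r.current_contact_force()[2]>1.5: break
        r.move_linear([*b,z],vel=.03); st('low')
    r.set_gripper(.68); st('open'); r.move_linear([*b,.2],vel=.2); st('away')
E
python3 - <<'E'
from xfer import *
xfer(-.0968,0.)
E
```

```text
at t62.2 ff 0.00 F [0.7 0.6 0.2] p [ 0.572  -0.1282  0.082 ] o 0.701
grip cmd 0.558 act 0.5594 force 5.98 n 18 t 66.3
gripped t66.4 ff 5.98 F [6.  1.2 4.1] p [ 0.5724 -0.1282  0.0823] o 0.559
lift t67.1 ff 6.04 F [ 0.2 -0.5 -1.5] p [ 0.5717 -0.1281  0.11  ] o 0.563
down t70.4 ff 6.06 F [-0.1 -0.  -1.6] p [ 0.4108 -0.2478  0.0685] o 0.560
low t70.7 ff 6.06 F [-0.3  0.7 -1.3] p [ 0.4108 -0.2478  0.0676] o 0.562
low t70.9 ff 6.31 F [-0.2  0.1  2.5] p [ 0.4109 -0.2479  0.0672] o 0.559
open t71.2 ff 0.00 F [-0.2 -0.   0.2] p [ 0.4107 -0.2478  0.067 ] o 0.679
away t72.0 ff 0.00 F [-0.6 -0.5 -0.4] p [ 0.4103 -0.2475  0.1991] o 0.683
```

Run:
```python
from xfer import *
r.move_to([.50,-.07,.38],down(0)); d,T=wrist('y0'); B=cloud(d,T).reshape(-1,3); B=B[np.isfinite(B).all(1)]
c,s=np.cos(MILL[2]),np.sin(MILL[2]); m=(B[:,:2]-MILL[:2])@np.array([[c,-s],[s,c]])
k=(B[:,2]>.093)&(B[:,2]<.11)&(abs(m[:,0])<.025)&(abs(m[:,1])<.055); e=np.percentile(m[k],[1,99],axis=0); print(k.sum(),e.round(4).tolist(),np.percentile(B[k,2],99))
y=e[:,1].mean()
assert k.sum()>500 and abs(y)<.012 and abs(e[:,0].mean())<.003
xfer(y,.104)
from topdown import *
Ps=[];cs=[]
r.move_to([.40,-.10,.36],down(0))
for i,(x,y) in enumerate([(.36,-.2),(.47,.17)]):
    r.move_to([x,y,.38],down(0)); d,T=wrist(f'z{i}'); Ps.append(cloud(d,T)); cs.append(d['pixels'])
im=topdown(Ps,cs,.28,.68,-.42,.36,.001); cv2.imwrite('pics/top4.png',im[:,:,::-1])
snap('scene','scene4'); B=Ps[0].reshape(-1,3);B=B[np.isfinite(B).all(1)]
c,s=np.cos(REST[2]),np.sin(REST[2]); m=(B[:,:2]-REST[:2])@np.array([[c,-s],[s,c]])
for b in (0,.104):
    k=(B[:,2]>.079)&(B[:,2]<.1)&(abs(m[:,0])<.025)&(abs(m[:,1]-b)<.055); print(b,np.percentile(m[k],[1,99],axis=0).round(4).tolist(),np.percentile(B[k,2],99))
```

```text
2816 [[-0.0181, -0.0423], [0.018, 0.0401]] 0.10312594831230142
at t76.9 ff 0.00 F [ 0.7  0.2 -0.7] p [ 0.5646 -0.0328  0.082 ] o 0.699
grip cmd 0.558 act 0.5566 force 5.98 n 18 t 81.0
gripped t81.1 ff 5.98 F [5.5 0.7 4. ] p [ 0.565  -0.0328  0.0823] o 0.560
lift t81.8 ff 5.98 F [-0.3  0.6 -1.3] p [ 0.5644 -0.0328  0.11  ] o 0.559
down t85.2 ff 6.01 F [-0.2  0.2 -2. ] p [ 0.3964 -0.1448  0.0685] o 0.558
low t85.4 ff 6.01 F [ 0.4  0.  -1.9] p [ 0.3964 -0.1448  0.0676] o 0.558
low t85.7 ff 6.28 F [0.3 0.4 3.2] p [ 0.3965 -0.1449  0.0672] o 0.560
open t85.9 ff 0.00 F [-0.1 -0.4 -0.1] p [ 0.3963 -0.1448  0.067 ] o 0.678
away t86.7 ff 0.00 F [ 0.1  0.3 -0.1] p [ 0.3959 -0.1446  0.1992] o 0.679
0 [[-0.0175, -0.0423], [0.0172, 0.0408]] 0.08815623761443246
0.104 [[-0.0179, 0.0618], [0.0173, 0.145]] 0.08823034925228351
```

View pics/top4.png

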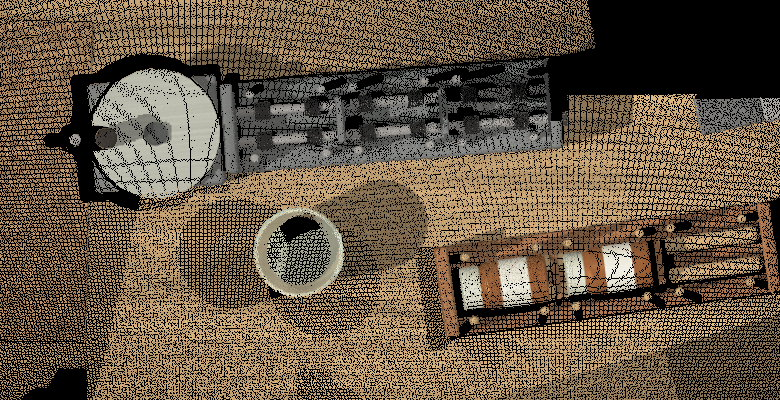

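View pics/scene4.png

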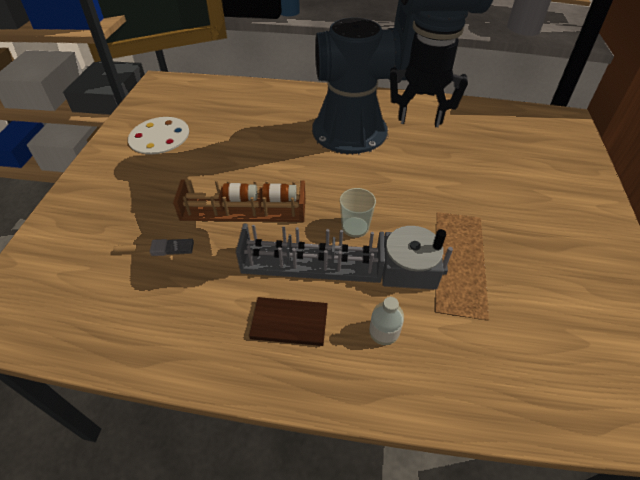

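The scene shows both jars lying in the rest at (241,192) and (280,192), the handle by the stud at (440,240), and the mat empty. The bystanders are where they were, so I'm handing in.

```bash
python3 -c "
from h import *
print(r.hand_in(), r.current_t())"
```

```text
the job is handed in; nothing more can be done
the job is handed in; nothing more can be done
```

The job is handed in: both jars (two were present) were milled through one full crank turn and now lie in the rest, with the crank at the stud and the surroundings untouched; the first grip briefly read 11.7 N, above the 10 N limit, and later grips stayed at about 6–8 N.

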